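Pry open the tablet's back cover and rest the tool

ROBOT

A 6-joint arm with a two-finger parallel gripper is mounted at the origin on the work surface. World frame = base frame: x ahead of the robot, y to its left, z up, the work surface at z = 0. Lengths are in m, angles in rad, forces in N, time in s.
With the tool pointing down it reaches from about 0.3 to 0.775 m from the base axis. Payload 14.6 kg.
Tool frame: the origin (TCP) lies at the very end of the fingers, on their centre line; the grasp point (between the pads) lies 19 mm behind it; z points along the fingers, y is the line along which they close (so a half turn about z gives the same grasp; the last joint's range is limited). The gripper opens to 94 mm and grips with 3 to 60 N. Pads are 16 mm wide; open, the fingers measure 119 mm over their backs; the gripper's body (75 mm by 177 mm) begins 78 mm behind the grasp point.
Start: joints at [1.064, 0.3, 1.521, -0, 1.321, -0.067], TCP at [0.234, 0.498, 0.205] pointing down, gripper open.
Joint ranges: [-3.03, 3.03], [-0.79, 2.21], [0.23, 2.52], [-1.04, 4.18], [0, 3.07], [-2.55, 2.55]. Speed limits (rad/s): [2.22, 2.22, 2.57, 3.14, 3.14, 3.14].

INTERFACE

Orientations are given as [roll, pitch, yaw] about the fixed x, y, z axes, in that order (R = Rz(yaw) Ry(pitch) Rx(roll)).
In Python, from station import ctrl gives the robot as it stands. The module is installed in compiled form; this text tells all that it offers.
- The arm moves only by the tool step_arm, never from a script. Its argument "deltas" is a list of rows, each an object with "dp": the shift along the tool's x, y, z scaled (see below), a list of three; "twist": the turn about the tool's z scaled (see below). In form: [{"dp": [tx, ty, tz], "twist": twist}, ...]. A call has 1 to 12 rows; each row shifts and turns the commanded pose from where the row before left it, along the tool's axes as they then stand; what a row does not reach is not made up. The controller multiplies each number of a shift by 0.04 m and each number of a turn by 4 degrees. A row lasts 1/10 s, in which the tool goes at most 50 mm and 8.59 degrees, less where a joint would pass 70% of its speed; a pose out of reach is approached as far as the arm can. A call with a number of a shift or a turn outside -1 to 1 is refused whole. A call with a gripper value outside its range is refused whole. "gripper" is the opening, from -1 (shut) to 1 (fully open), set as the call begins (left out, the last holds). The fingers move at their own pace and stop on an object; "squeeze" is the grip in N (left out, the last holds). Time passes only in rows, so rows that do not move let the fingers close. It gives the time, the measured TCP pose, the force, the opening and the grip force at its end, in the units of the state.
- ctrl.get_obs(): the state, without advancing time (a new reading comes with each control period).
- ctrl.camera(name): name is "scene" or "top" or "wrist"; returns (picture, depth): 400x640x3 uint8, red, green, blue; 400x640 float32, m along the optical axis (not along the pixel's ray), 0 where there is no reading.
- ctrl.get_calibration(name): a dict with "fx", "fy", "cx", "cy" (pixels), "distortion" ([k1, k2, p1, p2, k3] as OpenCV has them; the pictures are not rectified), "world_to_cam" (4x4, takes a point from world to camera coordinates); the wrist camera has in their place "hand_eye" (4x4, takes a point from camera to tool coordinates, whose origin is the TCP and whose axes are the flange's). Camera axes: x right, y down, z forward; pixel columns grow to the right and rows downward; lengths in m; the calibration is good to about 2 mm. A picture is of the moment at which its call begins: read the wrist's pose just before it. get_calibration takes no time and is no camera call.
- ctrl.hand_in(): hands the job in; it is judged then, once.
Trained networks look in the newest picture that a camera, given by its name, has taken for a name from the list of things; names that differ only in an ending like _2 or _b are one class to them, and where a whole thing is asked for, a point or a joint stands for the part that bears it (a point fixed in the world has none). Each returns a list of dicts, best first, with "conf" (0 to 1); they miss things now and then, are a little off and sometimes report something else, mostly with a low value. They report only what shows in the picture. A call takes as long as a camera call.
- ctrl.spot_in(camera, label): "rect" ([left, top, right, bottom] as shares, 0 to 1, of the picture: columns of its width, rows of its height, round what is visible of it).
- ctrl.cut_out(camera, label): "pixels" (400x640 bool, what is visible of it) and "rect" ([left, top, right, bottom] as shares, 0 to 1, of the picture: columns of its width, rows of its height, round what is visible of it).
The state is a dict: "time_s": time; "qpos": joint angles; "joint_vel": joint speeds; "tau": joint torques, N m; "ee_pos": TCP position; "eef_rot": TCP orientation; "force": force on the tool from outside, world axes, zero at the start; "moment": the same for the moment, N m; "grip_width": finger opening in m; "grip_force": force on a finger pad.
Only numpy, scipy, OpenCV 4.12 (cv2) and the standard library are available. Lean on these libraries where they do the work, as an engineer would, in place of code of your own. Each camera call takes 0.05 s, during which the arm holds its last target. There are 200 camera calls.

TASK

Pick up the yellow pry tool, slip its blade into the gap under the marked edge of the tablet's back cover and lever the cover open until it stands upright or leans back. Work gently and only with the tool: keep the gripper off the tablet and its jig. Then lay the tool on the raised blue rest, its handle centred across both forks, cover left open and everything else left in place.

Things in the scene. Friction and masses are not known exactly. Their poses are not given: they have to be found in the camera images.
- tablet: Black rugged tablet (105 x 160 mm, z = 25 to 50 mm), fixed in a jig with teal side clamps (95 mm out in y) on a blue base plate 12 mm high (x = -73 to +77, y = -105 to +105 mm). A light grey hinged cover lies on top (z = 50 to 55 mm). Origin: on the bench under the tablet's middle; +x from the pry gap (edge nearer the robot) to the hinge, z up.
- pry_gap (a point): Middle of the pry gap in the tablet's front edge, just under the cover: 60 mm wide, 8 mm high (z = 42 to 50 mm, this point at 46 mm), marked by a yellow patch on the cover above it. The hollow behind it is free to the back wall, 99 mm deep. Too low for fingers.
- hinge_mid (a point): Middle of the hinge line, on the tablet's far edge, 50 mm beyond (+x) the tablet's origin, at z = 50 mm, the height of the closed cover's underside. The line runs along the tablet's y.
- cover (a joint): Angle of the light grey plastic cover (107 mm from hinge to lip, 160 mm wide, 5 mm thick, 70 g): 0 shut, grows as its front lip rises, 1.57 straight up, stop at 1.95 rad. The hinge is stiff (0.14 N m of friction: about 2.5 N, with its weight, at 70 mm from the hinge) and the cover stays at any angle.
- cover_lip (a point): Middle of the underside of the cover's free edge, 107 mm from the hinge line; when shut, 4.5 mm proud of the tablet's front.
- pry_tool: Pry tool lying on the bench: yellow handle with dark blue bands, 110 mm long, 24 mm wide, 26 mm tall, and a flat black blade 16 mm wide and 3 mm thick standing 65 mm out of its front end, at mid height. 70 to 140 g. Origin: centre of the handle's underside; +x towards the blade tip, z up.
- tool_grip (a point): Centre of the handle (13 mm above its underside), close to the tool's centre of mass.
- tool_tip (a point): Tip of the blade, 120 mm in front of tool_grip on the same axis.
- tool_rest: Raised tool rest, fixed: black foot 130 x 75 x 8 mm carrying two blue forks 80 mm apart (at x = -40 and +40 mm, each 10 mm thick and 44 mm wide) on which the handle lies along x. Origin: centre of the foot on the bench; the free space between the forks (70 mm) takes the fingers.
- rest_seat (a point): Midpoint between the two fork seats, 65 mm above the bench, at the height on which the handle's underside rests. Fork horns rise about 22 mm above the seats and flare outwards: 28 mm clear between them at the seat, 42 mm at the top.
- carton: Bystander: white closed carton 140 x 90 x 55 mm; leave it.
- phone: Bystander: black phone 75 x 150 x 9 mm lying glass up; leave it.
- battery: Bystander: black flat battery pack 60 x 90 x 8 mm; leave it.
- tweezers: Bystander: flat red tweezers, 122 mm long, 8 mm high, lying; leave it.
- pen_box: Bystander: open white tray 160 x 80 x 35 mm; leave it.
- flux_jar: Bystander: small jar, 56 mm across, 60 mm tall; leave it.

How it is judged:
By the outcome, as a careful person would: the job done as asked, in the order asked, and still so for the second after the job is handed in, with the robot touching nothing.
It also fails if it takes over 58 s, if anything falls off the work surface, if the arm or the gripper's body presses on something with over 40 N, if the wrist force passes 120 N, or if a joint passes its speed limit or range.

## Working session

There is one attempt and no reset: what is moved stays moved. The work goes in short steps, Python scripts to look and compute and a tool call to move; the robot and the scene stay as the last step left them, time stands still between calls to the robot, and variables do not carry over. Pictures are saved under pics/ and viewed, at most 10 in all, crops included, and the job is handed in when it is done.

Besides the shell and the picture viewer there is one more tool, called after "Request:" as a command line: name --argument value ..., lists and objects as JSON in quotes. step_arm: Moves the arm, as the interface text tells. Its arguments: {"type":"object","properties":{"deltas":{"type":"array"},"gripper":{"type":"number"},"squeeze":{"type":"number"}},"required":["deltas"]}

```bash
mkdir -p pics; cat > h.py <<'E'
import numpy as np,cv2
from station import ctrl
from scipy.spatial.transform import Rotation as Rn
def cam(name):
    o=ctrl.get_obs(); c=ctrl.get_calibration(name); im,d=ctrl.camera(name)
    K=np.array([[c['fx'],0,c['cx']],[0,c['fy'],c['cy']],[0,0,1.]]); D=np.array(c['distortion'],float)
    if name=='wrist':
        T=np.eye(4);T[:3,:3]=Rn.from_euler('xyz',o['eef_rot']).as_matrix();T[:3,3]=o['ee_pos']; T=T@np.array(c['hand_eye'])
    else: T=np.linalg.inv(np.array(c['world_to_cam']))
    return im,d,K,D,T
def rays(uv,K,D): return cv2.undistortPoints(np.asarray(uv,float).reshape(-1,1,2),K,D).reshape(-1,2)
def onplane(uv,z,K,D,T):
    n=rays(uv,K,D); r=np.c_[n,np.ones(len(n))]@T[:3,:3].T; return T[:3,3]+r*((z-T[2,3])/r[:,2])[:,None]
def cloud(mask,d,K,D,T):
    m=mask&(d>0); v,u=np.nonzero(m); n=rays(np.c_[u,v],K,D); z=d[m]
    return np.c_[n*z[:,None],z]@T[:3,:3].T+T[:3,3]
def proj(p,K,D,T):
    W=np.linalg.inv(T); return cv2.projectPoints(np.asarray(p,float).reshape(-1,1,3),cv2.Rodrigues(W[:3,:3])[0],W[:3,3],K,D)[0].reshape(-1,2)
def save(im,n): cv2.imwrite('pics/'+n,cv2.cvtColor(im,cv2.COLOR_RGB2BGR))
E
python3 - <<'E'
from h import *
print(ctrl.get_obs())
ims=[]
for n in ['top','scene']:
    im,d,K,D,T=cam(n); ims.append(im)
    print(n,K[0,0],T.round(3).tolist())
    for l in ['pry_tool','tool_rest','tablet','cover']:
        for r in ctrl.cut_out(n,l)[:2]:
            P=cloud(r['pixels'],d,K,D,T)
            if len(P)<20: continue
            xy=P[:,:2][P[:,2]>np.percentile(P[:,2],20)]
            print(n,l,round(r['conf'],2),np.array(r['rect']).round(3),len(P),np.median(P,0).round(3),np.percentile(P[:,2],[5,50,95]).round(3),cv2.minAreaRect(P[:,:2].astype(np.float32)))
save(np.vstack([cv2.resize(i,(480,300)) for i in ims]),'a.png')
E
```

```text
{'time_s': 0.0, 'qpos': array([ 1.06443951e+00,  3.00501563e-01,  1.52158245e+00, -2.58172155e-06,
        1.32065378e+00, -6.66132290e-02]), 'joint_vel': array([ 2.04014748e-04,  1.09033394e-05, -7.79775556e-04,  2.16300142e-03,
       -8.02407145e-04, -1.48520667e-04]), 'tau': array([-1.61926910e-04, -5.31807232e+01, -3.52740562e+01,  7.08675524e-02,
        2.44271639e-02, -1.54728909e-04]), 'ee_pos': array([0.23402656, 0.49744813, 0.20486903]), 'eef_rot': array([-3.14044989e+00, -7.37300779e-05,  2.70184967e+00]), 'force': array([-0.60852211,  0.36121251, -0.05588321]), 'moment': array([-0.03265219,  0.02249493,  0.01875078]), 'grip_force': 0.0, 'grip_width': 0.09432130072436627}
top 520.8400774977787 [[-0.019, -0.986, 0.167, 0.33], [-1.0, 0.018, -0.006, 0.01], [0.003, -0.167, -0.986, 1.432], [0.0, 0.0, 0.0, 1.0]]
top pry_tool 0.8 [0.64  0.488 0.651 0.646] 502 [ 0.487 -0.257  0.023] [0.01  0.023 0.031] ((0.5007807612419128, -0.2597024440765381), (0.027816830202937126, 0.1747162789106369), 87.48150634765625)
top pry_tool 0.21 [0.449 0.371 0.57  0.503] 3854 [ 0.653 -0.02   0.052] [
[... 952 characters left out ...]
 -0.718, 1.5], [0.895, -0.255, 0.366, -0.475], [0.012, -0.806, -0.592, 0.835], [0.0, 0.0, 0.0, 1.0]]
scene pry_tool 0.78 [0.359 0.51  0.396 0.595] 268 [ 0.503 -0.259  0.023] [0.    0.023 0.028] ((0.4974454939365387, -0.2538430392742157), (0.03295968472957611, 0.1869221329689026), 88.60370635986328)
scene tablet 0.95 [0.447 0.506 0.563 0.638] 2367 [ 0.694 -0.038  0.046] [0.005 0.046 0.057] ((0.6395950317382812, -0.008139565587043762), (0.2042223960161209, 0.24110853672027588), 3.7586376667022705)
scene cover 0.89 [0.461 0.507 0.551 0.59 ] 1045 [ 0.663 -0.025  0.055] [0.052 0.055 0.058] ((0.6256832480430603, -0.006976261734962463), (0.17565502226352692, 0.19157390296459198), 3.049839496612549)
```

View pics/a.png

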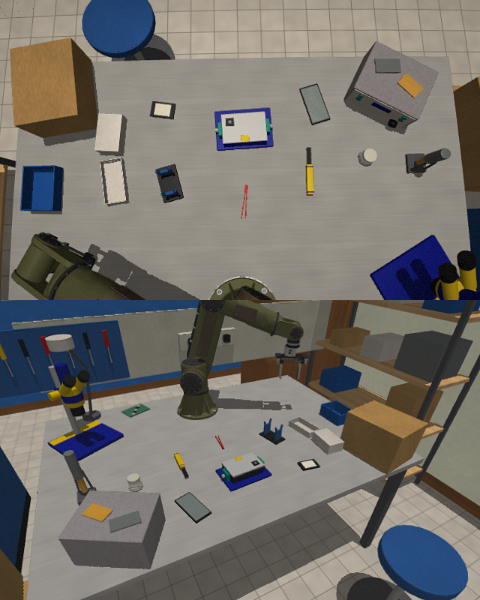

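```bash
python3 - <<'E'
from h import *
c=ctrl.get_calibration('wrist'); print(np.array(c['hand_eye']).round(3).tolist(),c['fx'],c['cx'],c['cy'])
im,d,K,D,T=cam('top')
hsv=cv2.cvtColor(im,cv2.COLOR_RGB2HSV)
for l in ['tool_grip','tool_tip','rest_seat','pry_gap','cover_lip','hinge_mid']:
    print(l,[(round(r['conf'],2),np.array(r['rect']).round(3)) for r in ctrl.spot_in('top',l)[:2]])
r=ctrl.cut_out('top','pry_tool')[0]['pixels']
y=r&(hsv[...,1]>120)&(hsv[...,2]>90)
P=cloud(y,d,K,D,T);print('handle',cv2.minAreaRect(P[:,:2].astype(np.float32)),np.median(P[:,2]))
v,u=np.nonzero(r); q=onplane(np.c_[u,v],0.02,K,D,T)[:,:2]; print('all',cv2.minAreaRect(q.astype(np.float32)),q.min(0),q.max(0))
r=ctrl.cut_out('top','tool_rest')[0]['pixels']
P=cloud(r,d,K,D,T);F=P[P[:,2]<.02];H=P[P[:,2]>.05]
print('foot',cv2.minAreaRect(F[:,:2].astype(np.float32)),np.median(F[:,2]));print('forks',len(H),cv2.minAreaRect(H[:,:2].astype(np.float32)),H[:,2].max())
r=ctrl.cut_out('top','cover')[0]['pixels'];P=cloud(r,d,K,D,T);P=P[P[:,2]>.045]
print('cover',cv2.minAreaRect(P[:,:2].astype(np.float32)))
E
```

```text
[[0.0, -0.958, -0.286, 0.083], [1.0, -0.0, 0.001, -0.0], [-0.001, -0.286, 0.958, -0.18], [0.0, 0.0, 0.0, 1.0]] 353.98562809709125 324.91558958629383 200.50499299651705
tool_grip [(0.57, array([0.633, 0.49 , 0.656, 0.65 ]))]
tool_tip [(0.67, array([0.639, 0.488, 0.653, 0.645]))]
rest_seat [(0.89, array([0.321, 0.546, 0.384, 0.676]))]
pry_gap [(0.64, array([0.447, 0.355, 0.567, 0.499]))]
cover_lip [(0.86, array([0.461, 0.372, 0.555, 0.476]))]
hinge_mid [(0.88, array([0.446, 0.359, 0.571, 0.502])), (0.21, array([0.203, 0.522, 0.269, 0.68 ]))]
handle ((0.4683840274810791, -0.2568792700767517), (0.02313815988600254, 0.10866065323352814), 86.99640655517578) 0.025985294698753103
all ((0.500001847743988, -0.25588929653167725), (0.0263515654951334, 0.17373724281787872), 89.08366394042969) [ 0.41313952 -0.26988996] [ 0.58689703 -0.2414138 ]
foot ((0.46441224217414856, 0.25563448667526245), (0.12949904799461365, 0.07662107795476913), 14.645952224731445) 0.00775893985767051
forks 192 ((0.4648422300815582, 0.25600478053092957), (0.09134203940629959, 0.05382758751511574), 14.70911979675293) 0.09487723986026464
cover ((0.6604671478271484, -0.020842909812927246), (0.11149130016565323, 0.16426460444927216), 3.6613073348999023)
```

Request:
step_arm --deltas '[{"dp":[0,-1,-1],"twist":-1},{"dp":[0,-1,-1],"twist":-1},{"dp":[-0.5,-1,0],"twist":-1},{"dp":[-0.5,-1,0],"twist":-1},{"dp":[-0.5,-1,0],"twist":-1},{"dp":[-0.5,-1,0],"twist":-1},{"dp":[-0.5,-0.5,0],"twist":-0.3},{"dp":[0,0,0],"twist":0}]'

```text
time_s: 1.8
ee_pos: [0.2744, 0.2385, 0.2765]
eef_rot: [3.141, 0.001, 3.139]
force: [-0.4, 0.5, 0.2]
grip_width: 0.0944
grip_force: 0.0
```

```bash
cat > w.py <<'E'
from h import *
import sys
im,d,K,D,T=cam('wrist'); np.savez('last.npz',im=im,d=d,K=K,D=D,T=T)
save(im,sys.argv[1]+'.png'); R=lambda P:[np.round(x,4) for x in cv2.minAreaRect(P[:,:2].astype(np.float32))]
for l in sys.argv[2:]:
    for r in ctrl.cut_out('wrist',l)[:1]:
        m=r['pixels'];np.save(l+'.npy',m);P=cloud(m,d,K,D,T)
        print(l,round(r['conf'],2),np.array(r['rect']).round(3),len(P),'z',np.percentile(P[:,2],[2,25,50,75,98]).round(4))
        if l=='tool_rest':
            print('foot',R(P[P[:,2]<.02])); H=P[P[:,2]>.05]; print('forks',R(H),H[:,2].max())
            a=np.radians(14.65);A=(H[:,:2]-H[:,:2].mean(0))@np.array([np.cos(a),np.sin(a)])
            for S in (H[A<0],H[A>0]): print('fork',R(S),np.percentile(S[:,2],[2,50,98]).round(4))
        if l=='pry_tool':
            hsv=cv2.cvtColor(im,cv2.COLOR_RGB2HSV); y=m&(hsv[...,1]>120)&(hsv[...,2]>70)
            Y=cloud(y,d,K,D,T); Y=Y[Y[:,2]>np.percentile(Y[:,2],80)-.004]; print('handle',R(Y),'z',np.median(Y[:,2])); B=cloud(m&~y,d,K,D,T); print('blade',R(B),B.min(0).round(4),B.max(0).round(4),np.median(B[:,2]))
        if l in('cover','tablet'): 
            z=np.median(P[:,2]); S=P[abs(P[:,2]-z)<.006]; print(R(S),z)
E
python3 w.py w1 tool_rest
```

```text
tool_rest 0.86 [0.471 0.608 0.582 0.855] 4561 z [0.0064 0.0087 0.0098 0.0441 0.0856]
foot [array([0.4678, 0.255 ]), array([0.1359, 0.0785]), np.float64(14.9882)]
forks [array([0.4635, 0.2534]), array([0.0891, 0.0533]), np.float64(11.5128)] 0.09022258446256293
fork [array([0.4263, 0.2458]), array([0.0122, 0.0535]), np.float64(13.7652)] [0.0513 0.0662 0.0891]
fork [array([0.4996, 0.2659]), array([0.0092, 0.0443]), np.float64(6.1433)] [0.0506 0.0602 0.0733]
```

Request:
step_arm --deltas '[{"dp":[-1,0.5,0],"twist":0},{"dp":[-1,1,0],"twist":0},{"dp":[-1,1,0],"twist":0},{"dp":[-1,1,0],"twist":0},{"dp":[-0.5,1,0],"twist":0},{"dp":[0,1,0],"twist":0},{"dp":[0,1,0],"twist":0},{"dp":[0,0,0],"twist":0}]'

```text
time_s: 2.7
ee_pos: [0.4368, 0.4912, 0.2736]
eef_rot: [-3.14, -0.003, -3.137]
force: [0.3, -0.6, -0.6]
grip_width: 0.0939
grip_force: 0.0
```

Request:
step_arm --deltas '[{"dp":[-0.2,-1,0],"twist":0},{"dp":[-0.2,-1,0],"twist":0},{"dp":[-0.2,-1,0],"twist":0},{"dp":[-0.2,-1,0],"twist":0},{"dp":[-0.2,-1,0],"twist":0},{"dp":[-0.2,-1,0],"twist":0},{"dp":[-0.2,-1,0],"twist":0},{"dp":[-0.2,-1,0],"twist":0},{"dp":[-0.2,-1,0],"twist":0},{"dp":[-0.2,-1,0],"twist":0},{"dp":[0,-1,0],"twist":0},{"dp":[0,0,0],"twist":0}]'

```text
time_s: 3.9
ee_pos: [0.5189, 0.0436, 0.276]
eef_rot: [-3.141, -0.0, 3.138]
force: [0.2, 0.3, 0.5]
grip_width: 0.0937
grip_force: 0.0
```

```bash
python3 w.py w2 cover tablet
```

```text
cover 0.88 [0.319 0.59  0.533 0.796] 8118 z [0.0539 0.0553 0.0559 0.0565 0.0581]
[array([ 0.6586, -0.0208]), array([0.1085, 0.1594]), np.float64(3.1579)] 0.0558987317012592
tablet 0.84 [0.304 0.523 0.561 0.802] 13179 z [0.0102 0.0134 0.0552 0.0561 0.0578]
[array([ 0.6593, -0.0136]), array([0.1107, 0.1735]), np.float64(3.661)] 0.0551659609686308
```

Request:
step_arm --deltas '[{"dp":[0.4,-1,0],"twist":0},{"dp":[0.4,-1,0],"twist":0},{"dp":[0.4,-1,0],"twist":0},{"dp":[0.4,-1,0],"twist":0},{"dp":[0.4,-1,0],"twist":0},{"dp":[0.4,-1,0.5],"twist":0},{"dp":[0,-1,1],"twist":0},{"dp":[0,0,0.5],"twist":0},{"dp":[0,0,0],"twist":0}]'

```text
time_s: 4.95
ee_pos: [0.4227, -0.2278, 0.1984]
eef_rot: [3.139, -0.004, -3.141]
force: [-1.0, 0.5, 0.4]
grip_width: 0.0939
grip_force: 0.0
```

```bash
python3 w.py w3 pry_tool
```

```text
pry_tool 0.95 [0.449 0.416 0.485 0.788] 2903 z [0.0117 0.0231 0.0262 0.0269 0.028 ]
handle [array([ 0.468 , -0.2569]), array([0.0231, 0.1093]), np.float64(88.6439)] z 0.026534508618533736
blade [array([ 0.5009, -0.2579]), array([0.0243, 0.1744]), np.float64(88.8569)] [ 0.4135 -0.2695  0.0057] [ 0.588  -0.2442  0.0282] 0.015568855859081798
```

View pics/w2.png

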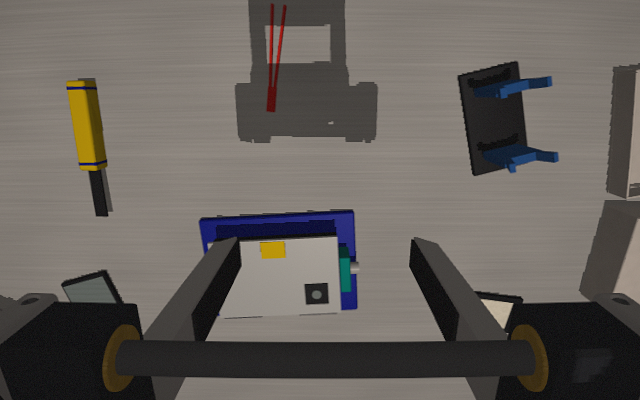

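View pics/w3.png

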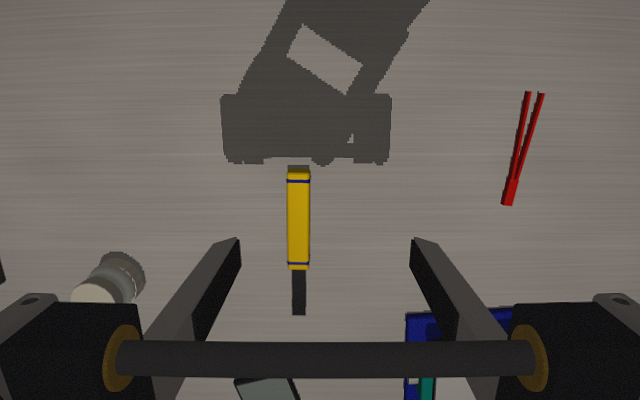

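Request:
step_arm --deltas '[{"dp":[-0.5,-0.25,0.4],"twist":0.33},{"dp":[-0.5,-0.25,0.8],"twist":0},{"dp":[-0.43,-0.23,0.8],"twist":0},{"dp":[0,0,0.8],"twist":0},{"dp":[0,0,0.8],"twist":0},{"dp":[0,0,0],"twist":0},{"dp":[0,0,0],"twist":0}]' --gripper 1

```text
time_s: 5.75
ee_pos: [0.4811, -0.2587, 0.0587]
eef_rot: [-3.141, 0.001, 3.12]
force: [-0.6, 0.2, 1.6]
grip_width: 0.0944
grip_force: 0.0
```

```bash
python3 - <<'E'
from h import *
print(ctrl.get_obs()['ee_pos'],ctrl.get_obs()['eef_rot'])
im,d,K,D,T=cam('top'); print(ctrl.get_obs()['ee_pos'])
hsv=cv2.cvtColor(im,cv2.COLOR_RGB2HSV)
def patch(im,c,K,D,T,n):
    hsv=cv2.cvtColor(im,cv2.COLOR_RGB2HSV); k=cv2.dilate(c.astype(np.uint8),np.ones((5,5)))>0
    y=k&(hsv[...,0]>15)&(hsv[...,0]<35)&(hsv[...,1]>150)
    v,u=np.nonzero(y);q=onplane(np.c_[u,v],.055,K,D,T); print(n,len(u),cv2.minAreaRect(q[:,:2].astype(np.float32)))
c=ctrl.cut_out('top','cover')[0]['pixels'];patch(im,c,K,D,T,'top')
L=np.load('last.npz')  # w3
im2=cv2.cvtColor(cv2.imread('pics/w2.png'),cv2.COLOR_BGR2RGB)
c=np.load('cover.npy'); 
# w2 pose: TCP recorded
R=Rn.from_euler('xyz',[-3.141,0,3.138]).as_matrix();T2=np.eye(4);T2[:3,:3]=R;T2[:3,3]=[.5189,.0436,.276]
cc=ctrl.get_calibration('wrist');T2=T2@np.array(cc['hand_eye']);patch(im2,c,L['K'],L['D'],T2,'w2')
v,u=np.nonzero(c);q=onplane(np.c_[u,v],.055,L['K'],L['D'],T2)[:,:2];print('cover w2',cv2.minAreaRect(q.astype(np.float32)))
E
```

```text
[ 0.48114004 -0.25866814  0.05871307] [-3.14075934e+00  1.45570682e-03  3.11988035e+00]
[ 0.48139347 -0.25905248  0.05931919]
top 76 ((0.6176589131355286, -0.022526439279317856), (0.02705550007522106, 0.016542520374059677), 88.9402847290039)
w2 391 ((0.6188399195671082, -0.022417426109313965), (0.022070078179240227, 0.029589949175715446), 2.865833282470703)
cover w2 ((0.657498836517334, -0.020354360342025757), (0.10999192297458649, 0.1608978509902954), 3.5386645793914795)
```

Request:
step_arm --deltas '[{"dp":[0,0.04,0.7],"twist":0},{"dp":[0,0,0.65],"twist":0},{"dp":[0,0,0],"twist":0},{"dp":[0,0,0],"twist":0}]'

```text
time_s: 6.25
ee_pos: [0.4808, -0.2578, 0.0046]
eef_rot: [-3.141, 0.001, 3.119]
force: [0.5, -0.1, 0.7]
grip_width: 0.0941
grip_force: 0.0
```

Request:
step_arm --deltas '[{"dp":[0,0,0],"twist":0},{"dp":[0,0,0],"twist":0},{"dp":[0,0,0],"twist":0},{"dp":[0,0,0],"twist":0},{"dp":[0,0,0],"twist":0},{"dp":[0,0,0],"twist":0},{"dp":[0,0,0],"twist":0},{"dp":[0,0,0],"twist":0}]' --gripper -1 --squeeze 60

```text
time_s: 7.05
ee_pos: [0.48, -0.2574, 0.0028]
eef_rot: [-3.142, -0.0, 3.119]
force: [-0.5, -1.1, -0.1]
grip_width: 0.0336
grip_force: 0.0
```

Request:
step_arm --deltas '[{"dp":[0,0,0],"twist":0},{"dp":[0,0,0],"twist":0},{"dp":[0,0,0],"twist":0},{"dp":[0,0,0],"twist":0}]'

```text
time_s: 7.45
ee_pos: [0.48, -0.2574, 0.0028]
eef_rot: [3.142, -0.0, 3.119]
force: [-0.0, 0.1, -0.1]
grip_width: 0.0237
grip_force: 60.0
```

Request:
step_arm --deltas '[{"dp":[0,0,-0.3],"twist":0},{"dp":[0,0,-0.7],"twist":0},{"dp":[0,0,-0.8],"twist":0},{"dp":[0,0,0],"twist":0},{"dp":[0,0,0],"twist":0}]'

```text
time_s: 7.95
ee_pos: [0.4801, -0.2575, 0.0755]
eef_rot: [-3.141, 0.001, 3.119]
force: [-0.6, 0.9, -2.1]
grip_width: 0.0233
grip_force: 60.0
```

```bash
python3 -c "
from h import *
o=ctrl.get_obs();print(o['ee_pos'],o['eef_rot'])"; python3 w.py w4 pry_tool
```

```text
[ 0.48014613 -0.25748444  0.07545746] [-3.14093866e+00  1.07111602e-03  3.11860469e+00]
pry_tool 0.89 [0.464 0.318 0.551 0.998] 11008 z [0.0875 0.0984 0.099  0.0995 0.1004]
handle [array([ 0.4675, -0.2578]), array([0.0236, 0.1088]), np.float64(88.7083)] z 0.09905747984701868
blade [array([ 0.5066, -0.2563]), array([0.0374, 0.1841]), np.float64(85.9958)] [ 4.135e-01 -2.803e-01 -4.000e-04] [ 0.5973 -0.2404  0.1865] 0.09663357748596177
```

View pics/w4.png

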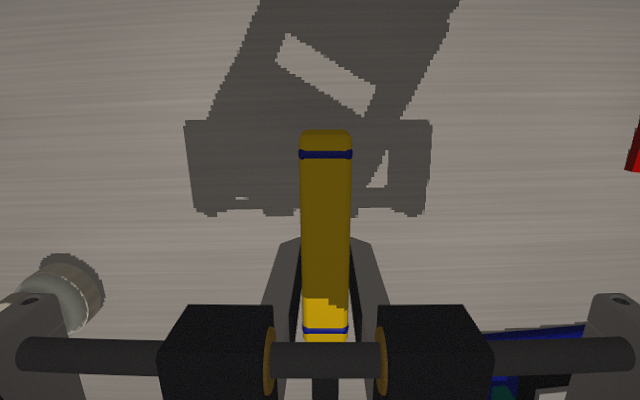

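```bash
cat > pitch.py <<'E'
from h import *
L=np.load('last.npz');im,d,K,D,T=[L[k] for k in('im','d','K','D','T')];m=np.load('pry_tool.npy')
o=ctrl.get_obs();t=np.array(o['ee_pos']); 
P=cloud(m,d,K,D,T)-t; a=o['eef_rot'][2]-np.pi; c,s=np.cos(a),np.sin(a)
Q=np.c_[P[:,0]*c+P[:,1]*s,-P[:,0]*s+P[:,1]*c,P[:,2]]
H=Q[(abs(Q[:,1])<.008)&(Q[:,2]>.012)&(Q[:,2]<.04)&(Q[:,0]<.03)];p=np.polyfit(H[:,0],H[:,2],1);print('handle top slope,z0',p,'x range',np.percentile(H[:,0],[.5,99.5]))
p=np.polyfit(H[:,0],H[:,1],1);print('yaw',p)
B=Q[(abs(Q[:,1])<.012)&(abs(Q[:,2]-.01)<.02)&(Q[:,0]>.055)];print('blade',len(B),B.min(0),B.max(0),np.median(B,0)) if len(B) else 0
E
python3 pitch.py
```

```text
handle top slope,z0 [0.01088208 0.02529875] x range [-0.06632519  0.02928283]
yaw [2.95141074e-04 1.19453335e-05]
blade 549 [ 0.0764337  -0.00874765  0.01249077] [0.0936496  0.00686542 0.01543748] [ 0.08493741 -0.00088047  0.0140043 ]
```

Request:
step_arm --deltas '[{"dp":[0.5,0,0],"twist":-0.59},{"dp":[0,0.5,0],"twist":-0.59},{"dp":[0,0.9,0],"twist":0},{"dp":[0,0.9,0],"twist":0},{"dp":[0,0.9,0],"twist":0},{"dp":[0,0.9,0],"twist":0},{"dp":[0,0.9,0.3],"twist":0},{"dp":[-0.3,0.64,0.4],"twist":0},{"dp":[-0.33,0,0.31],"twist":0},{"dp":[0,0,0],"twist":0},{"dp":[0,0,0],"twist":0}]'

```text
time_s: 9.15
ee_pos: [0.4719, -0.0304, 0.0339]
eef_rot: [3.141, -0.002, -3.082]
force: [0.3, 0.1, -1.7]
grip_width: 0.0234
grip_force: 60.0
```

```bash
python3 - <<'E'
from h import *
o=ctrl.get_obs();t=np.array(o['ee_pos']);a=o['eef_rot'][2]%(2*np.pi)-np.pi;print(t,np.degrees(a))
u=np.array([np.cos(a),np.sin(a)]);tip=t+[*(.1087*u),.0102]
c=np.array([.659,-.0208]);b=np.radians(3.4);ub=np.array([np.cos(b),np.sin(b)]);lip=c-.0535*ub
e=tip[:2]-lip;print('tip rel lip: along',e@ub,'lat',e@[-ub[1],ub[0]],'blade z',tip[2])
im,d,K,D,T=cam('scene');p=proj([tip],K,D,T)[0];print(p)
x,y=int(p[0]),int(p[1]);A=cv2.resize(im[y-40:y+40,x-50:x+50],None,fx=4,fy=4,interpolation=cv2.INTER_CUBIC)
im,d,K,D,T=cam('top');p=proj([tip],K,D,T)[0];x,y=int(p[0]),int(p[1]);B=cv2.resize(im[y-40:y+40,x-50:x+50],None,fx=4,fy=4,interpolation=cv2.INTER_CUBIC)
save(np.hstack([A,B]),'b.png')
hsv=cv2.cvtColor(im,cv2.COLOR_RGB2HSV)
print(p)
E
```

```text
[ 0.47187976 -0.03036612  0.03385504] 3.3980177387292314
tip rel lip: along -0.025158204383705893 lat 0.0015443789820708124 blade z 0.04405503761640116
[312.67700533 207.67495204]
[326.7470528  198.29017624]
```

View pics/b.png

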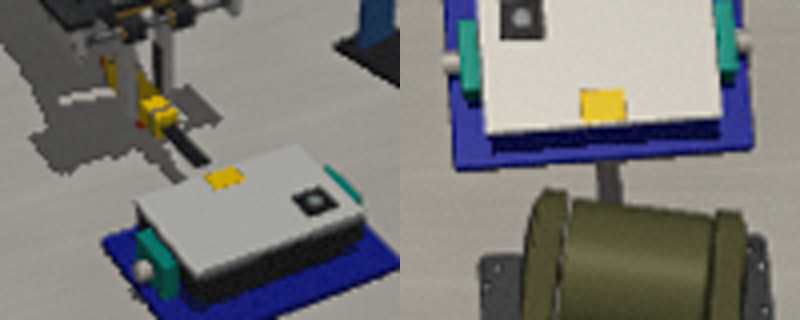

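Request:
step_arm --deltas '[{"dp":[-0.2,-0.03,-0.03],"twist":0},{"dp":[-0.25,0,0],"twist":0},{"dp":[-0.2,0,0],"twist":0},{"dp":[-0.15,0,0],"twist":0},{"dp":[0,0,0],"twist":0}]'

```text
time_s: 9.75
ee_pos: [0.5053, -0.0295, 0.0355]
eef_rot: [-3.142, 0.0, -3.082]
force: [-0.0, -0.4, -1.1]
grip_width: 0.0238
grip_force: 60.0
```

Request:
step_arm --deltas '[{"dp":[-0.1,0,0],"twist":0},{"dp":[-0.1,0,0],"twist":0},{"dp":[-0.1,0,0],"twist":0},{"dp":[0,0,0],"twist":0}]'

```text
time_s: 10.15
ee_pos: [0.5171, -0.0288, 0.0356]
eef_rot: [-3.142, 0.0, -3.082]
force: [-0.6, -0.2, -1.3]
grip_width: 0.0238
grip_force: 60.0
```

Request:
step_arm --deltas '[{"dp":[-0.125,0,0],"twist":0},{"dp":[0,0,-0.1],"twist":0},{"dp":[-0.02,0,-0.275],"twist":0},{"dp":[-0.07,0,-0.3],"twist":0},{"dp":[0,0,0],"twist":0}]'

```text
time_s: 10.65
ee_pos: [0.5263, -0.0284, 0.0647]
eef_rot: [-3.141, 0.003, -3.082]
force: [-0.5, -0.2, -0.9]
grip_width: 0.0233
grip_force: 60.0
```

```bash
python3 - <<'E'
from h import *
o=ctrl.get_obs();t=np.array(o['ee_pos']);print(t,o['force'],o['moment'])
im,d,K,D,T=cam('scene');A=cv2.resize(im[170:250,270:370],None,fx=4,fy=4,interpolation=cv2.INTER_CUBIC)
save(A,'c.png')
E
python3 w.py w5 pry_tool; python3 pitch.py
```

```text
[ 0.52626787 -0.02838682  0.06473554] [-0.53791824 -0.23293214 -0.85735045] [ 0.06724183 -0.0196817  -0.00415308]
pry_tool 0.58 [0.464 0.318 0.555 1.   ] 11090 z [0.0756 0.0868 0.0874 0.0879 0.0888]
handle [array([ 0.5132, -0.0298]), array([0.1088, 0.0237]), np.float64(3.4072)] z 0.08747806811460723
blade [array([ 0.5391, -0.029 ]), array([0.1591, 0.0378]), np.float64(2.8034)] [ 0.4602 -0.0506 -0.0011] [ 0.6183 -0.0077  0.1798] 0.08432027729245109
handle top slope,z0 [0.01219083 0.0248562 ] x range [-0.06647616  0.02939151]
yaw [9.31078616e-05 3.97980623e-06]
blade 549 [ 0.07635288 -0.00851656  0.01211304] [0.09328448 0.00702318 0.01530187] [ 0.08462925 -0.00067567  0.01371817]
```

View pics/c.png

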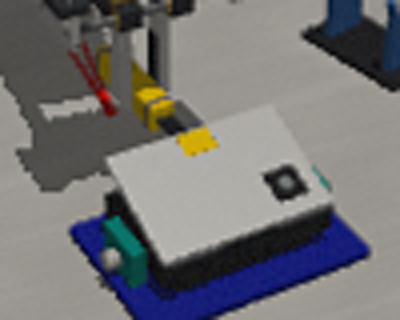

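Request:
step_arm --deltas '[{"dp":[-0.11,0,-0.29],"twist":0},{"dp":[-0.15,0,-0.265],"twist":0},{"dp":[-0.19,0,-0.24],"twist":0},{"dp":[-0.225,0,-0.21],"twist":0},{"dp":[-0.255,0,-0.17],"twist":0},{"dp":[-0.28,0,-0.13],"twist":0},{"dp":[0,0,0],"twist":0}]'

```text
time_s: 11.5
ee_pos: [0.5752, -0.0254, 0.1161]
eef_rot: [-3.141, 0.002, -3.082]
force: [0.3, -0.1, -1.6]
grip_width: 0.0237
grip_force: 60.0
```

Request:
step_arm --deltas '[{"dp":[-0.29,0,-0.09],"twist":0},{"dp":[-0.305,0,-0.045],"twist":0},{"dp":[-0.31,0,0],"twist":0},{"dp":[-0.25,0,0],"twist":0},{"dp":[0,0,0],"twist":0}]'

```text
time_s: 12.0
ee_pos: [0.6202, -0.0227, 0.1201]
eef_rot: [-3.142, 0.0, -3.082]
force: [-0.4, -0.3, -1.1]
grip_width: 0.0235
grip_force: 60.0
```

```bash
python3 - <<'E'
from h import *
o=ctrl.get_obs();t=np.array(o['ee_pos']);print(t,o['force'])
A=[]
for n in('scene','top'):
    im,d,K,D,T=cam(n);p=proj([[.69,-.02,.1]],K,D,T)[0].astype(int);x,y=p;A.append(cv2.resize(im[y-50:y+50,x-50:x+50],None,fx=4,fy=4,interpolation=cv2.INTER_CUBIC))
    for r in ctrl.cut_out(n,'cover')[:1]:
        P=cloud(r['pixels'],d,K,D,T);print(n,r['conf'],len(P),P.min(0),P.max(0),np.median(P,0))
save(np.hstack(A),'d.png')
E
```

```text
[ 0.62017872 -0.02265652  0.12012987] [-0.40042394 -0.2986054  -1.139937  ]
scene 0.97 986 [ 0.58208091 -0.09771728 -0.00396402] [0.74308435 0.16823983 0.15675384] [ 0.72837988 -0.02180732  0.10644562]
top 0.69 248 [ 0.70950132 -0.09281623  0.05973391] [0.74389132 0.06218968 0.15933233] [0.73175767 0.04372876 0.14524507]
```

View pics/d.png

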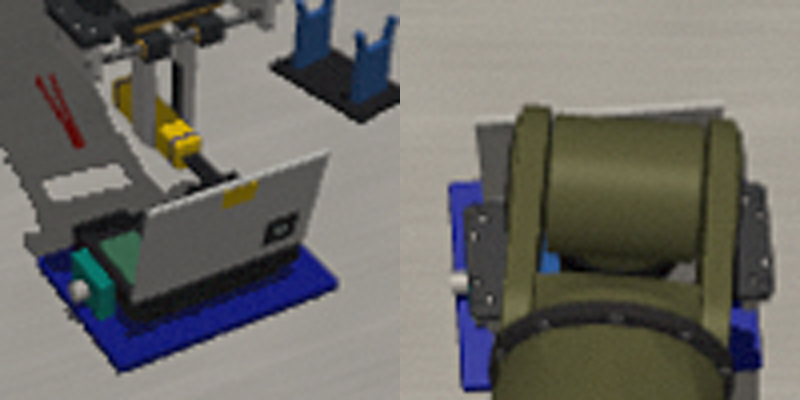

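Request:
step_arm --deltas '[{"dp":[0.25,0,0],"twist":0},{"dp":[0.75,0,0],"twist":0},{"dp":[1,0,0],"twist":0},{"dp":[1,0,-0.4],"twist":0},{"dp":[0.8,0.5,-0.8],"twist":0},{"dp":[0.8,0.9,-0.8],"twist":0},{"dp":[0.7,0.9,0],"twist":0},{"dp":[0,0.85,0],"twist":0},{"dp":[0,0,0],"twist":0},{"dp":[0,0,0],"twist":0}]'

```text
time_s: 13.2
ee_pos: [0.4049, 0.0861, 0.1961]
eef_rot: [-3.141, 0.001, -3.081]
force: [-0.2, -0.1, -1.7]
grip_width: 0.0232
grip_force: 60.0
```

```bash
python3 -c "
from h import *
o=ctrl.get_obs();print(o['ee_pos'],o['eef_rot'])"; python3 w.py w6 tool_rest; python3 - <<'E'
from h import *
im,d,K,D,T=cam('top')
r=ctrl.cut_out('top','tool_rest')[0];P=cloud(r['pixels'],d,K,D,T);F=P[P[:,2]<.02]
v,u=np.nonzero(r['pixels']);print('top',r['conf'],cv2.minAreaRect(F[:,:2].astype(np.float32)))
for r in ctrl.cut_out('top','cover')[:1]:
    P=cloud(r['pixels'],d,K,D,T);print('cover',r['conf'],len(P),np.percentile(P,[2,98],axis=0))
E
```

```text
[0.40494188 0.08608461 0.19610138] [-3.14146973e+00  7.72099679e-04 -3.08058309e+00]
tool_rest 0.75 [0.462 0.317 0.55  1.   ] 10978 z [0.2081 0.2191 0.2197 0.2202 0.2211]
foot [array([0.4588, 0.1105]), array([0.223 , 0.0519]), np.float64(19.858)]
forks [array([0.4178, 0.086 ]), array([0.1598, 0.0241]), np.float64(3.4565)] 0.31160319447730267
fork [array([0.3655, 0.0828]), array([0.0551, 0.0241]), np.float64(3.4378)] [0.2085 0.2197 0.2211]
fork [array([0.4431, 0.0876]), array([0.1091, 0.0241]), np.float64(3.4611)] [0.2082 0.2198 0.2211]Traceback (most recent call last):
  File "<stdin>", line 3, in <module>
IndexError: list index out of range
```

View pics/w6.png

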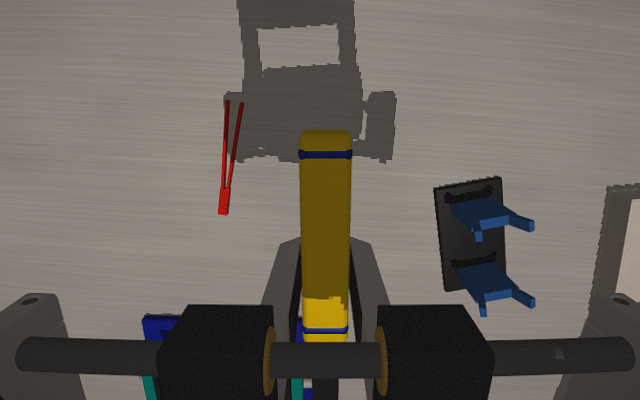

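```bash
python3 - <<'E'
from h import *
L=np.load('last.npz');im,d,K,D,T=[L[k] for k in('im','d','K','D','T')]
hsv=cv2.cvtColor(im,cv2.COLOR_RGB2HSV);box=np.zeros(d.shape,bool);box[170:325,428:545]=1
blue=box&(hsv[...,0]>95)&(hsv[...,0]<125)&(hsv[...,1]>90)
R=lambda P:[np.round(x,4) for x in cv2.minAreaRect(P[:,:2].astype(np.float32))]
dark=box&~blue&(im.max(2)<60)
P=cloud(dark,d,K,D,T);F=P[(P[:,2]>.004)&(P[:,2]<.014)]; print('foot',R(F),np.median(F[:,2]))
Q=cloud(blue,d,K,D,T);a=np.radians(14.8);u=np.array([np.cos(a),np.sin(a)]);w=np.array([-u[1],u[0]])
c=np.array([.4645,.2556]);q=np.c_[(Q[:,:2]-c)@u,(Q[:,:2]-c)@w,Q[:,2]]
for s in(-1,1):
    S=q[q[:,0]*s>0]; print('fork',s,len(S))
    for lo,hi in((.03,.06),(.06,.07),(.07,.08),(.08,.1)):
        t=S[(S[:,2]>=lo)&(S[:,2]<hi)]
        if len(t)>5: print(lo,len(t),'along',np.percentile(t[:,0],[2,98]).round(4),'lat',np.percentile(t[:,1],[1,10,50,90,99]).round(4))
# face-normal fit of fork yaw
    t=S[(S[:,2]>.03)&(S[:,2]<.06)]; print('slope',np.polyfit(t[:,1],t[:,0],1))
# check model overlay
def loc(x,y,z): return [*(c+x*u+y*w),z]
pts=[loc(x,y,.008) for x,y in((-.065,-.0375),(.065,-.0375),(.065,.0375),(-.065,.0375))]
pts+=[loc(s*.04-.005,y,.087) for s in(-1,1) for y in(-.021,.021)]
p=proj(pts,K,D,T);print(p.round(1).tolist())
A=im.copy()
for x,y in p: cv2.circle(A,(int(round(x)),int(round(y))),1,(255,0,0),-1)
save(cv2.resize(A[160:330,410:570],None,fx=3.5,fy=3.5,interpolation=cv2.INTER_NEAREST),'e.png')
E
```

```text
foot [array([0.4644, 0.2554]), array([0.1296, 0.0743]), np.float64(14.2841)] 0.008486953678484455
fork -1 1875
0.03 607 along [-0.0448 -0.0357] lat [-0.0219 -0.0215 -0.0041  0.0167  0.0215]
0.06 486 along [-0.0446 -0.0344] lat [-0.0216 -0.019   0.0007  0.0154  0.0205]
0.07 144 along [-0.0446 -0.0352] lat [-0.023  -0.0206  0.0172  0.0206  0.0235]
0.08 259 along [-0.0446 -0.0346] lat [-0.0258 -0.0246  0.0197  0.0246  0.0267]
slope [-0.06768905 -0.04367924]
fork 1 1981
0.03 725 along [0.0348 0.0428] lat [-0.0218 -0.0208 -0.0024  0.0164  0.021 ]
0.06 442 along [0.0349 0.045 ] lat [-0.0221 -0.0192  0.0006  0.0153  0.0198]
0.07 137 along [0.0347 0.0451] lat [-0.0231 -0.0208  0.0171  0.0206  0.0229]
0.08 214 along [0.0347 0.045 ] lat [-0.0263 -0.0249  0.0195  0.0243  0.0257]
slope [-0.03799955  0.03617893]
[[433.2, 188.5], [444.6, 292.4], [507.0, 280.8], [501.8, 175.4], [480.0, 229.3], [526.8, 220.4], [485.2, 306.2], [528.6, 298.0]]
```

View pics/e.png

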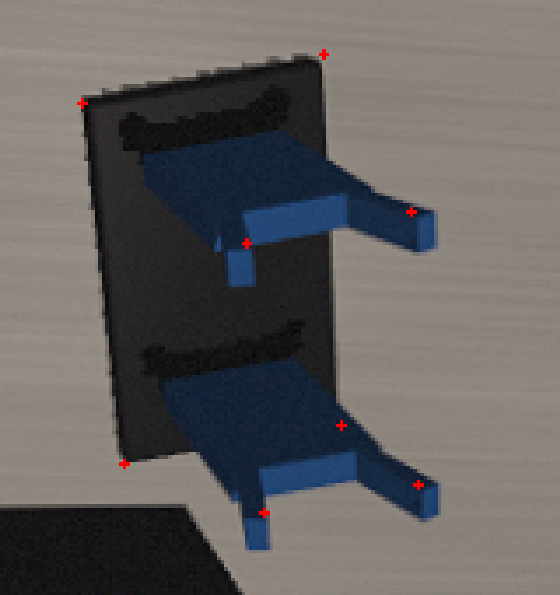

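Request:
step_arm --deltas '[{"dp":[0,0,0],"twist":-0.92},{"dp":[0,0,0],"twist":-0.92},{"dp":[0,0,0],"twist":-0.91},{"dp":[-0.56,0.75,0],"twist":0},{"dp":[-0.56,0.75,0],"twist":0},{"dp":[-0.56,0.75,0],"twist":0},{"dp":[-0.56,0.75,0],"twist":0},{"dp":[-0.54,0.73,0.5],"twist":0},{"dp":[0,0,0.9],"twist":0},{"dp":[0,0,0],"twist":0},{"dp":[0,0,0],"twist":0}]'

```text
time_s: 14.5
ee_pos: [0.4759, 0.2573, 0.1403]
eef_rot: [-3.141, -0.001, -2.891]
force: [0.1, -0.4, 0.1]
grip_width: 0.0237
grip_force: 60.0
```

```bash
cat > rel.py <<'E'
from h import *
o=ctrl.get_obs();t=np.array(o['ee_pos']);y=o['eef_rot'][2]%(2*np.pi);print(t,'axis deg',np.degrees(y-np.pi),o['force'])
e=np.array([.4754,.2586])-t[:2];print('tool dx,dy units',e@[np.cos(y),np.sin(y)]/.04,e@[np.sin(y),-np.cos(y)]/.04)
E
python3 rel.py; python3 w.py w7 pry_tool; python3 pitch.py
```

```text
[0.47593774 0.257256   0.14025616] axis deg 14.343197512964 [ 0.10505353 -0.43756567  0.11280188]
tool dx,dy units 0.0047008340918064445 0.03588295773148655
pry_tool 0.95 [0.464 0.324 0.548 0.999] 10999 z [0.1521 0.1633 0.1639 0.1643 0.1652]
handle [array([0.4637, 0.2533]), array([0.1087, 0.0238]), np.float64(14.4432)] z 0.16391251983976388
blade [array([0.5247, 0.2685]), array([0.2344, 0.0483]), np.float64(14.2987)] [4.092e-01 2.249e-01 2.000e-04] [0.6336 0.32   0.2511] 0.16079418739922557
handle top slope,z0 [0.00537123 0.02232902] x range [-0.06778168  0.02938839]
yaw [1.43662916e-04 1.40176008e-06]
blade 529 [ 0.0750039  -0.00865357  0.00954343] [0.09228259 0.0069395  0.01218447] [ 0.08366564 -0.00078314  0.010902  ]
```

Request:
step_arm --deltas '[{"dp":[-0.02,0.045,0.3],"twist":0},{"dp":[0,0,0.6],"twist":0},{"dp":[0,0,0.4],"twist":0},{"dp":[0,0,0.1],"twist":0},{"dp":[0,0,0],"twist":0}]'

```text
time_s: 15.1
ee_pos: [0.4761, 0.2599, 0.0839]
eef_rot: [-3.142, -0.0, -2.89]
force: [0.1, -0.6, -1.1]
grip_width: 0.0233
grip_force: 60.0
```

```bash
python3 rel.py
```

```text
[0.47614083 0.25991284 0.08393028] axis deg 14.388725900358612 [ 0.05281903 -0.59206492 -1.074877  ]
tool dx,dy units 0.026095765809779545 -0.02718902476314533
```

Inside the horns with no contact; lower gently to the seats.

Request:
step_arm --deltas '[{"dp":[0.02,0,0.2],"twist":0},{"dp":[0,0,0.1],"twist":0},{"dp":[0,0,0.06],"twist":0},{"dp":[0,0,0],"twist":0}]'

```text
time_s: 15.5
ee_pos: [0.4752, 0.2598, 0.0693]
eef_rot: [-3.142, -0.0, -2.89]
force: [-0.3, -0.1, -1.1]
grip_width: 0.0238
grip_force: 60.0
```

Request:
step_arm --deltas '[{"dp":[0,0,0.03],"twist":0},{"dp":[0,0,0],"twist":0}]'

```text
time_s: 15.7
ee_pos: [0.4753, 0.2598, 0.0683]
eef_rot: [3.142, 0.0, -2.89]
force: [1.1, -0.6, -1.0]
grip_width: 0.0233
grip_force: 60.0
```

Request:
step_arm --deltas '[{"dp":[0,0,0.025],"twist":0},{"dp":[0,0,0],"twist":0}]'

```text
time_s: 15.9
ee_pos: [0.4755, 0.2599, 0.0678]
eef_rot: [3.141, 0.001, -2.89]
force: [-1.5, -0.8, 3.6]
grip_width: 0.0234
grip_force: 60.0
```

Request:
step_arm --deltas '[{"dp":[0,0,0.02],"twist":0},{"dp":[0,0,0],"twist":0}]'

```text
time_s: 16.1
ee_pos: [0.4755, 0.2599, 0.0677]
eef_rot: [3.141, 0.001, -2.89]
force: [-6.0, -3.3, 14.7]
grip_width: 0.0237
grip_force: 60.0
```

Request:
step_arm --deltas '[{"dp":[0,0,-0.02],"twist":0},{"dp":[0,0,0],"twist":0}]'

```text
time_s: 16.3
ee_pos: [0.4755, 0.2599, 0.0678]
eef_rot: [3.141, 0.001, -2.89]
force: [-2.6, -1.2, 6.3]
grip_width: 0.0236
grip_force: 60.0
```

Request:
step_arm --deltas '[{"dp":[0,0,0],"twist":0},{"dp":[0,0,0],"twist":0},{"dp":[0,0,0],"twist":0},{"dp":[0,0,0],"twist":0},{"dp":[0,0,0],"twist":0},{"dp":[0,0,0],"twist":0}]' --gripper 0.3 --squeeze 3

```text
time_s: 16.9
ee_pos: [0.4753, 0.2598, 0.0672]
eef_rot: [3.142, -0.0, -2.89]
force: [0.0, -0.5, 0.3]
grip_width: 0.0607
grip_force: 0.0
```

Request:
step_arm --deltas '[{"dp":[0,0,-0.3],"twist":0},{"dp":[0,0,-0.8],"twist":0},{"dp":[0,0,-1],"twist":0},{"dp":[0,0,-1],"twist":0},{"dp":[0.8,0,-0.5],"twist":0},{"dp":[1,0,0],"twist":0},{"dp":[0,0,0],"twist":0}]'

```text
time_s: 17.6
ee_pos: [0.4028, 0.2413, 0.2127]
eef_rot: [3.141, 0.001, -2.889]
force: [-0.2, -0.1, -0.4]
grip_width: 0.0609
grip_force: 0.0
```

```bash
python3 w.py w8 pry_tool tool_rest; python3 - <<'E'
from h import *
print(ctrl.get_obs()['time_s'],ctrl.get_obs()['grip_width'])
im=cv2.cvtColor(cv2.imread('pics/w8.png'),cv2.COLOR_BGR2RGB)
i2,d,K,D,T=cam('scene')
for r in ctrl.cut_out('scene','cover')[:1]:
    P=cloud(r['pixels'],d,K,D,T);print('cover',r['conf'],len(P),np.percentile(P,[3,97],axis=0).round(3).tolist())
save(np.hstack([cv2.resize(im,(480,300)),cv2.resize(i2[160:280,270:398],(320,300))]),'f.png')
E
```

```text
pry_tool 0.82 [0.488 0.493 0.527 0.854] 3360 z [0.0781 0.0899 0.0913 0.0919 0.0929]
handle [array([0.4636, 0.2556]), array([0.1092, 0.024 ]), np.float64(14.5188)] z 0.09156450252401874
blade [array([0.5026, 0.2636]), array([0.189, 0.027]), np.float64(14.1338)] [4.091e-01 2.314e-01 2.000e-04] [0.5909 0.2998 0.0938] 0.08048421677115264
tool_rest 0.87 [0.456 0.419 0.56  0.757] 5148 z [0.0057 0.0082 0.009  0.0292 0.0883]
foot [array([0.4825, 0.2598]), array([0.1663, 0.0772]), np.float64(15.3011)]
forks [array([0.4607, 0.2548]), array([0.1003, 0.0533]), np.float64(14.9794)] 0.09043401421734754
fork [array([0.4338, 0.2445]), array([0.0523, 0.0447]), np.float64(81.1172)] [0.0526 0.0788 0.0895]
fork [array([0.4869, 0.2615]), array([0.0461, 0.0523]), np.float64(14.9794)] [0.0516 0.0761 0.0893]
17.75 0.061199762262264534
cover 0.78 998 [[0.631, -0.095, 0.045], [0.74, 0.059, 0.154]]
```

View pics/f.png

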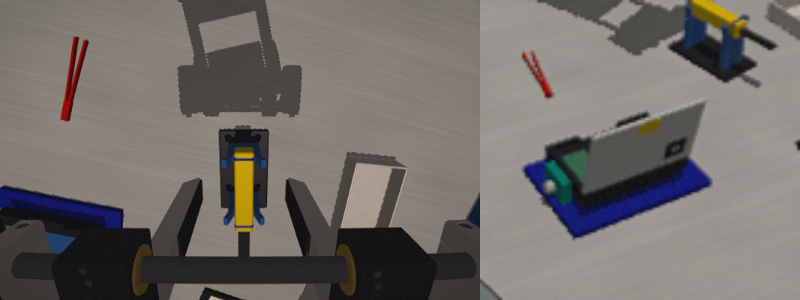

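The handle lies on both forks, about 1 mm off centre, and the cover leans back. The gripper is clear of everything, so I'm handing in.

```bash
python3 -c "
from station import ctrl
print(ctrl.hand_in())"
```

```text
the job is handed in; nothing more can be done
None
```

The job is handed in at about 18 s: the cover was levered open and leans back at roughly 1.8 rad, and the pry tool lies on the blue rest with its handle within about 1 mm of centre across both forks.

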